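Grade chestnuts with a perforated basket

TASK

The chestnuts in the perforated basket must be graded by size before they are roasted. Swing the basket's folding handle up, lift the basket by it a little way, and shake it over the deep pan, never tipping it far over, until all five small chestnuts have dropped through the holes into the pan. Then stand the basket upright on the shallow baking tray without dropping it, the four large chestnuts still inside, let go of it, and leave the gas lighter and the pepper mill where they are.

Things in the scene. Friction and masses are not known exactly. Their poses are not given: they have to be found in the camera images.
- pan: Deep pressed-steel pan that stands fixed on the hob, 304 x 240 x 67 over its flange, 280 x 216 inside, walls 3 thick, inner floor 2.5 above its origin. Origin: centre of its underside; x along its long side, z up. At the start the basket stands in it.
- tray: Shallow aluminium baking tray, fixed on the hob beside the pan, 300 x 236 x 20, flat inside over 264 x 200, inner floor 2 above its origin. Origin: centre of its underside; x along its long side, z up. The pan and the tray may stand either way round (left or right).
- basket: Square steel grading basket, 178 x 178, 0.4 to 0.65 kg with its handle, on four legs 30 long near its corners; walls 3 thick up to 90. Its floor (3 thick, top 33 above the origin) has 4 x 4 square holes, 27 wide at a pitch of 40. Origin: centre of its underside at the foot of the legs; x along the handle's hinge axis, z up. The hinge pins lie at x = +-97, y = 0, z = 94.
- bail (a joint): Folding handle (bail) of the basket: angle in rad about the basket's x axis; 0 upright, stops at -1.3 and +1.3 (positive: towards the basket's -y side). It starts at any angle and stays where it is left, a little stiff on its pins (0.03 N m); lifted by the upright bail, the basket hangs from the pins and swings, within 0.1 rad of level at rest.
- bail_grip (a point): Middle of the bail's round steel grip, 18 in diameter, 96 long, parallel to the hinge axis and 95 from it; x along it, z away from the hinge. Folded down and gripped tightly it cannot turn in the fingers and tips the basket; gripped with some 4 N it turns. Upright it needs some 50 N for shaking: 36 mm strokes at a mean 0.15 to 0.22 m/s are enough, at much more it works loose.
- small_1: Small chestnut, 23 wide, 17.5 thick, about 10 g; passes through the holes. Its origin is its centre; x points to its tip, y across, z along its thickness; at the start it lies flat on the bars between the holes, and stays there until it is shaken at about 3 m/s2 or tilted by about 0.3 rad.
- small_2: Small chestnut, 23 wide, 17.5 thick, about 10 g; passes through the holes. Its origin is its centre; x points to its tip, y across, z along its thickness; at the start it lies flat on the bars between the holes, and stays there until it is shaken at about 3 m/s2 or tilted by about 0.3 rad.
- small_3: Small chestnut, 23 wide, 17.5 thick, about 10 g; passes through the holes. Its origin is its centre; x points to its tip, y across, z along its thickness; at the start it lies flat on the bars between the holes, and stays there until it is shaken at about 3 m/s2 or tilted by about 0.3 rad.
- small_4: Small chestnut, 23 wide, 17.5 thick, about 10 g; passes through the holes. Its origin is its centre; x points to its tip, y across, z along its thickness; at the start it lies flat on the bars between the holes, and stays there until it is shaken at about 3 m/s2 or tilted by about 0.3 rad.
- small_5: Small chestnut, 23 wide, 17.5 thick, about 10 g; passes through the holes. Its origin is its centre; x points to its tip, y across, z along its thickness; at the start it lies flat on the bars between the holes, and stays there until it is shaken at about 3 m/s2 or tilted by about 0.3 rad.
- large_1: Large chestnut, 36 wide, 27 thick, about 24 g; cannot pass through the holes. Its origin is its centre; x points to its tip, y across, z along its thickness; at the start it lies flat on the bars between the holes, and stays there until it is shaken at about 3 m/s2 or tilted by about 0.3 rad.
- large_2: Large chestnut, 36 wide, 27 thick, about 24 g; cannot pass through the holes. Its origin is its centre; x points to its tip, y across, z along its thickness; at the start it lies flat on the bars between the holes, and stays there until it is shaken at about 3 m/s2 or tilted by about 0.3 rad.
- large_3: Large chestnut, 36 wide, 27 thick, about 24 g; cannot pass through the holes. Its origin is its centre; x points to its tip, y across, z along its thickness; at the start it lies flat on the bars between the holes, and stays there until it is shaken at about 3 m/s2 or tilted by about 0.3 rad.
- large_4: Large chestnut, 36 wide, 27 thick, about 24 g; cannot pass through the holes. Its origin is its centre; x points to its tip, y across, z along its thickness; at the start it lies flat on the bars between the holes, and stays there until it is shaken at about 3 m/s2 or tilted by about 0.3 rad.
- gas_lighter: Bystander: long-nosed gas lighter, 30 x 230 x 17, lying on the hob behind the work. Origin: centre of its underside.
- pepper_mill: Bystander: wooden pepper mill, 58 in diameter, 160 tall, standing on the bench (16 below the hob's top) right of the hob. Origin: centre of its underside.

How it is judged:
On the way, in this order (a step that is already met when the one before it is completed fails the run):
1. the basket is held by its handle, with its feet at least 10 mm clear of the pan's floor (contact force between the fingers and basket above 0.5 N and z of basket in the frame of pan above 0.012 m), for 0.2 s.
2. with the basket still held up, all five small chestnuts lie in the pan and all four large ones in the basket (all of step 1 and x of small_1 in the frame of pan between -0.145 and 0.145 m and y of small_1 in the frame of pan between -0.113 and 0.113 m and z of small_1 in the frame of pan between -0.005 and 0.04 m and x of small_2 in the frame of pan between -0.145 and 0.145 m and y of small_2 in the frame of pan between -0.113 and 0.113 m and z of small_2 in the frame of pan between -0.005 and 0.04 m and x of small_3 in the frame of pan between -0.145 and 0.145 m and y of small_3 in the frame of pan between -0.113 and 0.113 m and z of small_3 in the frame of pan between -0.005 and 0.04 m and x of small_4 in the frame of pan between -0.145 and 0.145 m and y of small_4 in the frame of pan between -0.113 and 0.113 m and z of small_4 in the frame of pan between -0.005 and 0.04 m and x of small_5 in the frame of pan between -0.145 and 0.145 m and y of small_5 in the frame of pan between -0.113 and 0.113 m and z of small_5 in the frame of pan between -0.005 and 0.04 m and x of large_1 in the frame of basket between -0.09 and 0.09 m and y of large_1 in the frame of basket between -0.09 and 0.09 m and z of large_1 in the frame of basket between 0.025 and 0.085 m and x of large_2 in the frame of basket between -0.09 and 0.09 m and y of large_2 in the frame of basket between -0.09 and 0.09 m and z of large_2 in the frame of basket between 0.025 and 0.085 m and x of large_3 in the frame of basket between -0.09 and 0.09 m and y of large_3 in the frame of basket between -0.09 and 0.09 m and z of large_3 in the frame of basket between 0.025 and 0.085 m and x of large_4 in the frame of basket between -0.09 and 0.09 m and y of large_4 in the frame of basket between -0.09 and 0.09 m and z of large_4 in the frame of basket between 0.025 and 0.085 m), for 0.2 s.
At the end, for the whole second after the job is handed in: The basket stands at rest with all four feet on the flat of the tray (its centre within 75 mm along and 45 mm across of the tray's centre, tilt under 0.06 rad), all four large chestnuts are in it, and all five small ones lie in the pan (x of basket in the frame of tray between -0.075 and 0.075 m and y of basket in the frame of tray between -0.045 and 0.045 m and z of basket in the frame of tray between -0.004 and 0.008 m and angle between basket's own z axis and vertical below 0.06 rad and linear speed of basket below 0.02 m/s and x of small_1 in the frame of pan between -0.145 and 0.145 m and y of small_1 in the frame of pan between -0.113 and 0.113 m and z of small_1 in the frame of pan between -0.005 and 0.04 m and x of small_2 in the frame of pan between -0.145 and 0.145 m and y of small_2 in the frame of pan between -0.113 and 0.113 m and z of small_2 in the frame of pan between -0.005 and 0.04 m and x of small_3 in the frame of pan between -0.145 and 0.145 m and y of small_3 in the frame of pan between -0.113 and 0.113 m and z of small_3 in the frame of pan between -0.005 and 0.04 m and x of small_4 in the frame of pan between -0.145 and 0.145 m and y of small_4 in the frame of pan between -0.113 and 0.113 m and z of small_4 in the frame of pan between -0.005 and 0.04 m and x of small_5 in the frame of pan between -0.145 and 0.145 m and y of small_5 in the frame of pan between -0.113 and 0.113 m and z of small_5 in the frame of pan between -0.005 and 0.04 m and x of large_1 in the frame of basket between -0.09 and 0.09 m and y of large_1 in the frame of basket between -0.09 and 0.09 m and z of large_1 in the frame of basket between 0.025 and 0.085 m and x of large_2 in the frame of basket between -0.09 and 0.09 m and y of large_2 in the frame of basket between -0.09 and 0.09 m and z of large_2 in the frame of basket between 0.025 and 0.085 m and x of large_3 in the frame of basket between -0.09 and 0.09 m and y of large_3 in the frame of basket between -0.09 and 0.09 m and z of large_3 in the frame of basket between 0.025 and 0.085 m and x of large_4 in the frame of basket between -0.09 and 0.09 m and y of large_4 in the frame of basket between -0.09 and 0.09 m and z of large_4 in the frame of basket between 0.025 and 0.085 m); the robot touches nothing.
It fails at once if the basket is tipped by more than 0.6 rad (angle between basket's own z axis and vertical above 0.6 rad).
It fails at once if the basket is dropped: its feet come within 12 mm of the tray's floor at over 0.3 m/s ((x of basket in the frame of tray between -0.13 and 0.13 m and y of basket in the frame of tray between -0.1 and 0.1 m and z of basket in the frame of tray between -0.01 and 0.014 m) and linear speed of basket above 0.3 m/s).
It fails at once if the gas lighter or the pepper mill is moved by more than 30 mm (distance of any of gas_lighter, pepper_mill from where it was at the start of the episode above 0.03 m).
It also fails if it takes over 58 s, if anything falls off the work surface, if the arm or the gripper's body presses on something with over 40 N, if the wrist force passes 120 N, or if a joint passes its speed limit or range.

ROBOT

A 7-joint arm with a two-finger parallel gripper is mounted at the origin on a cart in front of the work surface, level with it; the furniture and walls round the work are solid. World frame = base frame: x ahead of the robot, y to its left, z up, the work surface at z = 0. Lengths are in m, angles in rad, forces in N, time in s.
With the tool pointing down it reaches from about 0.35 to 0.9 m from the base axis. Payload 19.9 kg.
Tool frame: the origin (TCP) lies at the very end of the fingers, on their centre line; the grasp point (between the pads) lies r.hold_point_z behind it (r.hold_point_z is the distance from the TCP to the grasp point, in m); x points along the fingers, z is the direction in which the jaws open and shut, and the axes are right-handed (so a half turn about x gives the same grasp; the last joint's range is limited). The gripper opens to 94 mm and grips with 3 to 60 N. Pads are 16 mm wide; open, the fingers measure 119 mm over their backs; the gripper's body (75 mm by 177 mm) begins 78 mm behind the grasp point.
Start: joints at [1.298, 0.417, -0.01, 1.614, 0.005, 1.111, -0.053], TCP at [0.143, -0.608, 0.205] pointing down, gripper open.
Joint ranges: [-2.81, 2.81], [-0.39, 2.02], [-1.27, 1.25], [0.06, 2.57], [-1.19, 4.33], [0.19, 2], [-2.82, 2.82]. Speed limits (rad/s): [1.89, 1.89, 2.39, 2.39, 3.01, 3.01, 3.01].

INTERFACE

Orientations are given as a rotation vector (axis times angle).
In Python, from plant import r gives the robot as it stands.
- The arm moves only by the tool arm_command, never from a script. Its argument "increments" is one flat list of numbers, 5 for each row, row after row: the opening, from 0 (shut) to 1 (fully open), then the shift along the world's x, y, z in m, then the turn about the world's z in rad. A call has 1 to 8 rows; each row shifts and turns the commanded pose from where the row before left it; what a row does not reach is not made up. A row lasts 1/10 s, in which the tool goes at most 50 mm and 8.59 degrees, less where a joint would pass 70% of its speed; a pose out of reach is approached as far as the arm can. A call with a gripper value outside its range is refused whole. The fingers move at their own pace and stop on an object; "grip_force" is the grip in N (left out, the last holds). Time passes only in rows, so rows that do not move let the fingers close. It gives the time, the measured TCP pose, the force and the opening at its end, in the units of the state.
- r.sense(): the state, without advancing time (a new reading comes with each control period).
- r.grab_frame(name): name is "scene" or "top" or "wrist"; returns the picture (480x640x3 uint8, red, green, blue); there is no depth.
- r.calibration(name): a dict with "mtx" (3x3 intrinsics, pixels), "k1" (the pictures are not rectified: a ray, as slopes to the right and down, at radius r is drawn at 1 + k1 r^2 times it, then the intrinsics apply), "cam_to_world" (4x4, takes a point from camera to world coordinates). Camera axes: x right, y up, looking along -z (the intrinsics and any distortion apply to the point x, -y, -z); pixel columns grow to the right and rows downward; lengths in m; the calibration is good to about 2 mm. A picture is of the moment at which its call begins: read the wrist's pose just before it. calibration takes no time and is no camera call; for the wrist camera it gives the pose at the moment of the call.
- r.job_done(): hands the job in, once; it reports no verdict.
Trained networks look in the newest picture that a camera, given by its name, has taken for a name from the list of things; names that differ only in an ending like _2 or _b are one class to them, and where a whole thing is asked for, a point or a joint stands for the part that bears it (a point fixed in the world has none). Each returns a list of dicts, best first, with "p" (0 to 1); they miss things now and then, are a little off and sometimes report something else, mostly with a low value. They report only what shows in the picture. A call takes as long as a camera call.
- r.cut_out(camera, name): "region" (480x640 bool, what is visible of it) and "extent" ([left, top, right, bottom] in pixels, round what is visible of it).
- r.tip_of(camera, name): "pixel" ([column, row] in pixels: a listed point, or the origin of a listed thing).
The state is a dict: "t": time; "joint_pos": joint angles; "joint_velocities": joint speeds; "joint_torque": joint torques, N m; "position": TCP position; "orientation": TCP orientation; "force": force on the tool from outside, world axes, zero at the start; "torque": the same for the moment, N m; "grip_width": opening from 0.0 (shut) to 1.0 (fully open).
Only numpy, scipy, OpenCV 4.12 (cv2) and the standard library are available. Lean on these libraries where they do the work, as an engineer would, in place of code of your own. Each camera call takes 0.05 s, during which the arm holds its last target.

## Working session

There is one attempt and no reset: what is moved stays moved. The work goes in short steps, Python scripts to look and compute and a tool call to move; the robot and the scene stay as the last step left them, time stands still between calls to the robot, and variables do not carry over. Pictures are saved under pics/ and viewed, and the job is handed in when it is done.

Besides the shell and the picture viewer there is one more tool, called by a JSON object that holds its "op" and its "data". arm_command: Moves the arm, as the interface text tells. Its arguments: {"type":"object","properties":{"increments":{"type":"array","items":{"type":"number"}},"grip_force":{"type":"number"}},"required":["increments"]}

```bash
ls; mkdir -p pics
python3 - <<'E'
from plant import r
import cv2,numpy as np
s=r.sense();print(s['t'],s['position'],s['orientation'],s['grip_width'],r.hold_point_z)
for c in ['scene','top']:
    im=r.grab_frame(c);cv2.imwrite(f'pics/{c}0.png',im[:,:,::-1])
    k=r.calibration(c);print(c,np.round(k['mtx'],1).tolist(),k['k1'],np.round(k['cam_to_world'],3).tolist())
    for n in ['bail_grip','basket','pan','tray','gas_lighter','pepper_mill']:
        print(n,[(np.round(d['pixel']).tolist(),round(d['p'],2)) for d in r.tip_of(c,n)][:3])
print(r.sense()['t'])
E
```

```text
pics
0.0 [ 0.14287196 -0.60807761  0.20483477] [ 1.03829498  1.31053805 -1.03713504] 1.0009322949209036 0.0188
scene [[476.0, 0.0, 327.0], [0.0, 476.0, 242.2], [0.0, 0.0, 1.0]] -0.13127120644488616 [[0.878, 0.297, -0.377, 0.22], [-0.479, 0.528, -0.701, -0.709], [-0.009, 0.796, 0.605, 0.717], [0.0, 0.0, 0.0, 1.0]]
bail_grip [([232.0, 178.0], 0.58)]
basket [([236.0, 237.0], 0.95)]
pan [([238.0, 236.0], 0.6)]
tray [([292.0, 314.0], 0.96)]
gas_lighter [([406.0, 272.0], 0.98)]
pepper_mill [([352.0, 405.0], 0.69)]
top [[490.9, 0.0, 318.1], [0.0, 490.9, 241.0], [0.0, 0.0, 1.0]] 0.001534186398093997 [[-0.013, 0.997, -0.082, 0.513], [-1.0, -0.011, 0.021, 0.012], [0.02, 0.083, 0.996, 1.087], [0.0, 0.0, 0.0, 1.0]]
bail_grip [([196.0, 305.0], 0.76)]
basket [([202.0, 302.0], 0.78)]
pan [([198.0, 294.0], 0.75), ([168.0, 283.0], 0.37)]
tray [([340.0, 295.0], 0.92), ([198.0, 329.0], 0.42), ([216.0, 298.0], 0.29)]
gas_lighter [([339.0, 165.0], 0.85)]
pepper_mill [([444.0, 292.0], 0.66), ([173.0, 306.0], 0.51)]
0.7
```

View pics/scene0.png

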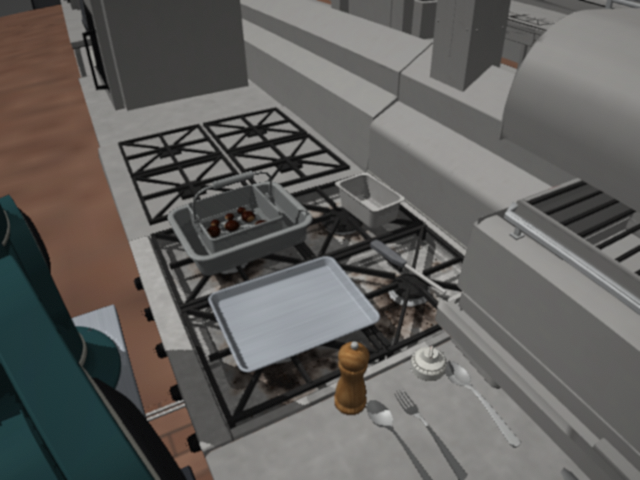

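View pics/top0.png

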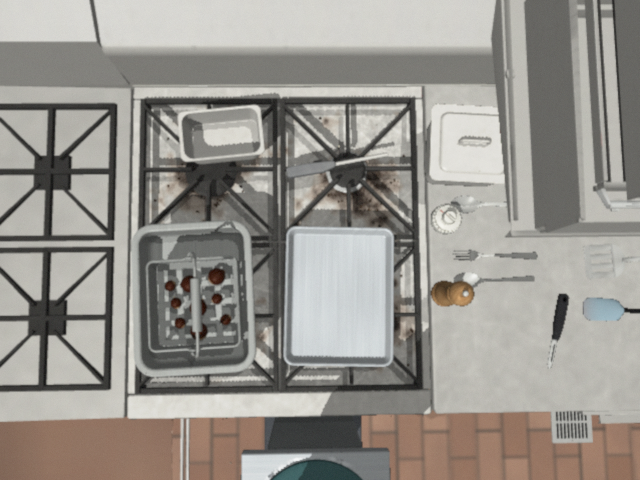

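```bash
cat > h.py <<'E'
import numpy as np,cv2
from scipy.optimize import least_squares
from plant import r
def proj(c,P,k=None):
    k=k or r.calibration(c);T=np.linalg.inv(k['cam_to_world']);P=np.atleast_2d(P)
    q=P@T[:3,:3].T+T[:3,3];x=q[:,0]/-q[:,2];y=-q[:,1]/-q[:,2]
    f=1+k['k1']*(x*x+y*y);M=k['mtx'];return np.c_[M[0,0]*x*f+M[0,2],M[1,1]*y*f+M[1,2]]
def ray(c,px,k=None):
    k=k or r.calibration(c);px=np.array([[px]],float)
    u=cv2.undistortPoints(px,np.array(k['mtx']),np.array([k['k1'],0,0,0.]))[0,0]
    C=np.array(k['cam_to_world']);return C[:3,3],C[:3,:3]@np.array([u[0],-u[1],-1])
def onz(c,px,z):
    o,d=ray(c,px);return o+d*(z-o[2])/d[2]
E
python3 - <<'E'
import cv2
a=cv2.imread('pics/top0.png');cv2.imwrite('pics/topz.png',cv2.resize(a[215:385,120:290],(765,765)[:2],interpolation=cv2.INTER_CUBIC)[:600] if 0 else cv2.resize(a[215:385,120:290],(600,600),interpolation=cv2.INTER_CUBIC))
a=cv2.imread('pics/scene0.png');cv2.imwrite('pics/scenez.png',cv2.resize(a[160:285,155:325],(800,588),interpolation=cv2.INTER_CUBIC))
E
```

```text
(no output)
```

View pics/topz.png

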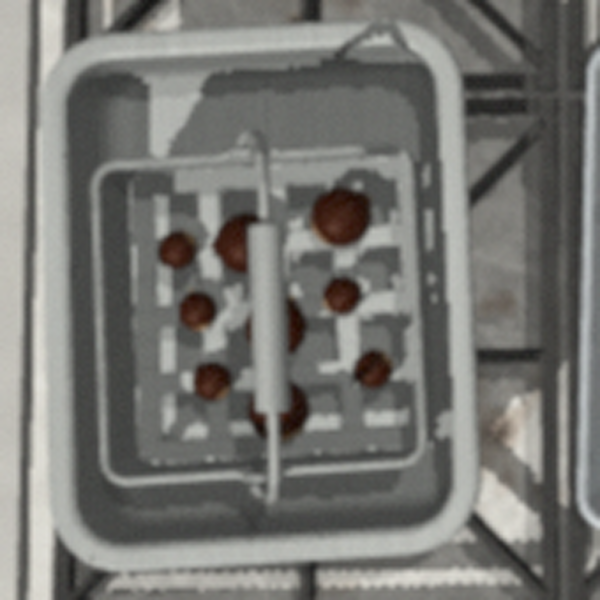

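View pics/scenez.png

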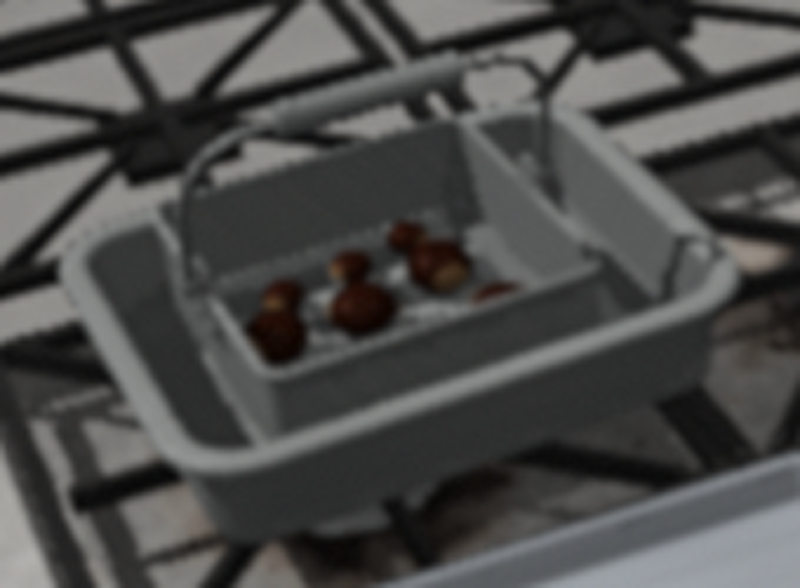

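```bash
cat > fit0.py <<'E'
from h import *
im=cv2.imread('pics/top0.png')
def corners(L,W,z): return np.array([[L/2,W/2,z],[L/2,-W/2,z],[-L/2,-W/2,z],[-L/2,W/2,z]])
def place(P,x,y,z,a):
    c,s=np.cos(a),np.sin(a);return P@np.array([[c,s,0],[-s,c,0],[0,0,1]])+[x,y,z]
Z=lambda p:np.array(p)/600*170+[120,215]
obs={'pan':(corners(.304,.240,.067),Z([(40,42),(461,22),(478,550),(56,573)])),
 'basket':(corners(.178,.178,.09),Z([(92,166),(412,150),(426,464),(104,486)])),
 'tray':(corners(.3,.236,.02),np.array([(286,227),(392.5,228),(393,366.5),(284,364.5)]))}
for n,(P,o) in obs.items():
    f=lambda p:(proj('top',place(P,*p))-o).ravel()
    s=least_squares(f,[.45,.2,0,0]);print(n,s.x.round(4),s.fun.round(1))
    for z in(0.0,.0025,):
        s=least_squares(lambda q:f([q[0],q[1],z,q[2]]),[.45,.2,0]);print('  z',z,s.x.round(4),s.fun.round(1))
E
python3 fit0.py
```

```text
pan [0.4829 0.2452 0.0125 0.0384] [ 1.  -0.2 -0.9 -0.2  0.3  0.1 -0.4  0.3]
  z 0.0 [0.4825 0.2481 0.0383] [ 1.8  0.7 -1.6  0.7 -0.5 -0.7  0.3 -0.6]
  z 0.0025 [0.4826 0.2475 0.0383] [ 1.6  0.5 -1.5  0.5 -0.3 -0.6  0.2 -0.4]
basket [0.4715 0.2397 0.0138 0.0471] [ 0.6  0.1 -0.4 -0.7 -0.2  0.5  0.   0.1]
  z 0.0 [0.4708 0.2429 0.0471] [ 1.2  0.7 -1.  -0.  -0.8 -0.1  0.6 -0.6]
  z 0.0025 [0.471  0.2423 0.0471] [ 1.1  0.6 -0.9 -0.1 -0.7  0.   0.5 -0.5]
tray [ 0.4817 -0.0551 -0.0116 -0.0242] [ 0.1 -0.2  0.2  0.2 -0.1 -0.6 -0.2  0.5]
  z 0.0 [ 0.4822 -0.0544 -0.0242] [-0.4 -1.   0.8 -0.5  0.5  0.1 -0.8  1.3]
  z 0.0025 [ 0.4822 -0.0542 -0.0242] [-0.6 -1.1  0.9 -0.7  0.6  0.3 -0.9  1.4]
```

```bash
cat > ov.py <<'E'
from h import *
def place(P,x,y,z,a):
    c,s=np.cos(a),np.sin(a);return np.atleast_2d(P)@np.array([[c,s,0],[-s,c,0],[0,0,1]])+[x,y,z]
def rect(L,W,z): return np.array([[L/2,W/2,z],[L/2,-W/2,z],[-L/2,-W/2,z],[-L/2,W/2,z],[L/2,W/2,z]])
def bail(th):
    s,c=np.sin(th),np.cos(th)
    return np.array([[x,-h*s,.094+h*c] for x,h in [(-.097,0),(-.097,.05),(-.048,.095),(.048,.095),(.097,.05),(.097,0)]])
E
python3 - <<'E'
from ov import *
# bail angle fit on grip ends in top and scene
Zt=lambda p:np.array(p)/600*170+[120,215]
Zs=lambda p:np.array(p)/800*170+[155,160]
ot=Zt([(262,223),(272,412)]); os=Zs([(465,70),(275,120)])
G=lambda th:bail(th)[[3,2]]
for b in ([.471,.2423,.0025,.0471],):
    for c,o in(('top',ot),('scene',os)):
        s=least_squares(lambda p:(proj(c,place(G(p[0]),*b))-o).ravel(),[0.]);print(c,s.x,s.fun.round(1))
    th=least_squares(lambda p:np.r_[(proj('top',place(G(p[0]),*b))-ot).ravel(),(proj('scene',place(G(p[0]),*b))-os).ravel()],[0.]);print(th.x,th.fun.round(1))
    for c,(x0,y0,w,h),sc in(('top',(120,215,170,170),3.529),('scene',(155,160,170,125),4.706)):
        im=cv2.imread(f'pics/{c}0.png');im=cv2.resize(im[y0:y0+h,x0:x0+w],None,fx=sc,fy=sc,interpolation=2)
        for P,col in((place(rect(.304,.24,.067),.4825,.2481,0,.0383),(0,255,0)),(place(rect(.178,.178,.09),*b),(0,0,255)),(place(bail(th.x[0]),*b),(255,0,0)),(place(rect(.178,.178,.033),*b),(0,255,255)),(place(rect(.3,.236,.02),.482,-.0544,0,-.0242),(255,255,0))):
            q=((proj(c,P)-[x0,y0]+.5)*sc).astype(int);cv2.polylines(im,[q],False,col,1)
        cv2.imwrite(f'pics/ov_{c}.png',im)
E
```

```text
top [0.28126115] [ 0.4  1.1 -0.3  0.9]
scene [0.34572787] [-2.4  0.7 -1.7  1.7]
[0.29893414] [ 1.4  1.1  0.7  0.8 -3.3 -0.6 -2.5  0.4]
```

View pics/ov_top.png

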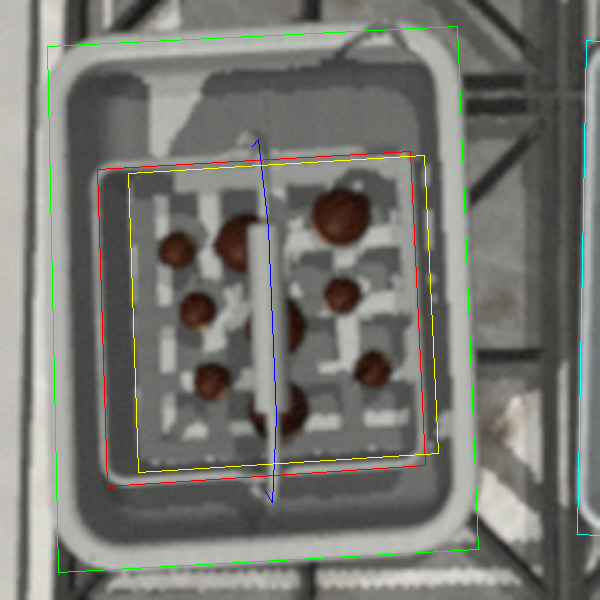

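View pics/ov_scene.png

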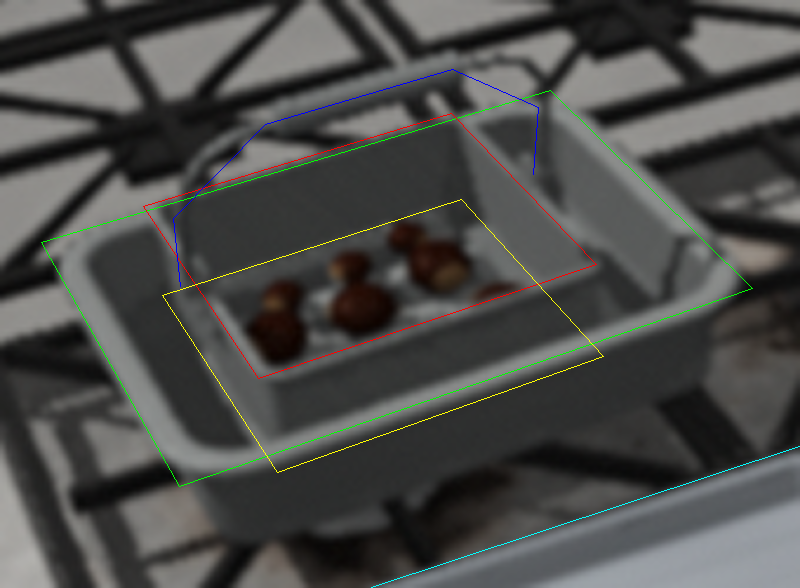

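Run:
```python
from h import *
from scipy.spatial.transform import Rotation as R
s=r.sense();M=R.from_rotvec(s['orientation']).as_matrix();print(M.round(3));print(s['force'])
print(onz('top',(444,292),0.1),onz('scene',(352,405),0))
```

```text
[[-0.     0.973  0.229]
 [ 0.     0.229 -0.973]
 [-1.    -0.    -0.   ]]
[ 0.26440518 -0.02361262  0.27734025]
[ 0.48890331 -0.26090649  0.1       ] [ 0.48030584 -0.30859273  0.        ]
```

{"op": "arm_command", "data": {"increments": [1,0.025,0.03,0.007,-0.023,1,0.025,0.03,0.007,-0.023,1,0.025,0.03,0.007,-0.023,1,0.025,0.03,0.007,-0.023,1,0.025,0.03,0.007,-0.023,1,0.025,0.03,0.007,-0.023,1,0.025,0.03,0.007,-0.023,1,0.025,0.03,0.007,-0.024]}}

```text
t: 1.5
position: [0.3438, -0.3671, 0.2619]
orientation: [1.176, 1.23, -1.176]
force: [0.0, 0.3, 0.5]
grip_width: 1.002
```

{"op": "arm_command", "data": {"increments": [1,0.02,0.035,0,0,1,0.02,0.035,0,0,1,0.02,0.035,0,0,1,0.02,0.035,0,0,1,0.01,0.04,0,0,1,0.01,0.04,0,0,1,0.01,0.04,0,0,1,0,0.04,0,0]}}

```text
t: 2.3
position: [0.4535, -0.0666, 0.2616]
orientation: [1.176, 1.23, -1.175]
force: [0.8, -0.2, 0.4]
grip_width: 1.001
```

{"op": "arm_command", "data": {"increments": [1,0.003,0.04,0,0,1,0.003,0.04,0,0,1,0.003,0.04,0,0,1,0.003,0.04,0,0,1,0.003,0.04,0,0,1,0.003,0.04,0,0,1,0,0.03,0,0,1,0,0.014,0,0]}}

```text
t: 3.1
position: [0.4704, 0.2185, 0.2615]
orientation: [1.174, 1.233, -1.173]
force: [0.4, -0.9, 0.4]
grip_width: 0.997
```

Run:
```python
from h import *
for c in('wrist','top','scene'):
    cv2.imwrite(f'pics/{c}1.png',r.grab_frame(c)[:,:,::-1])
    print(c,[(np.round(d['pixel']).tolist(),round(d['p'],2)) for d in r.tip_of(c,'bail_grip')][:3])
s=r.sense();print(s['position'],proj('wrist',[[.473,.216,.188],[.473,.216,.188]]))
```

```text
wrist [([345.0, 238.0], 0.73), ([324.0, 246.0], 0.7), ([336.0, 150.0], 0.42)]
top [([197.0, 305.0], 0.72)]
scene [([233.0, 181.0], 0.65)]
[0.47120892 0.21451741 0.26145835] [[315.89975864 248.43707711]
 [315.89975864 248.43707711]]
```

View pics/wrist1.png

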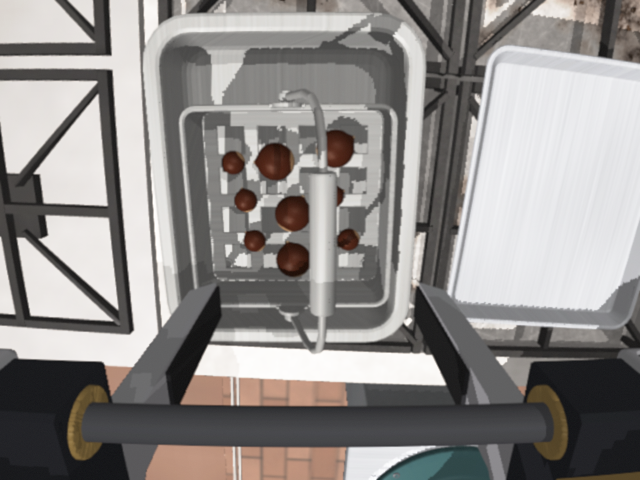

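Run:
```python
from h import *
for z in(.18,.185,.19):print(z,onz('wrist',(321,243),z),onz('top',(120+267*.2833,215+317*.2833),z), onz('scene',(155+370*.2125,160+95*.2125),z))
```

```text
0.18 [0.47439421 0.21265682 0.18      ] [0.47376489 0.21787348 0.18      ] [0.48053264 0.22291249 0.18      ]
0.185 [0.47593695 0.21277579 0.185     ] [0.47398142 0.2167383  0.185     ] [0.47810771 0.21424286 0.185     ]
0.19 [0.47747968 0.21289477 0.19      ] [0.47419794 0.21560312 0.19      ] [0.47568278 0.20557323 0.19      ]
```

{"op": "arm_command", "data": {"increments": [1,0.004,0,-0.03,0,1,0,0,-0.03,0,1,0,0,-0.02,0,1,0,0,-0.014,0,1,0,0,0,0]}}

```text
t: 3.9
position: [0.4746, 0.2146, 0.1662]
orientation: [1.175, 1.231, -1.178]
force: [-0.2, 0.3, 0.0]
grip_width: 0.998
```

{"op": "arm_command", "data": {"increments": [0,0,0,0,0,0,0,0,0,0,0,0,0,0,0,0,0,0,0,0,0,0,0,0,0,0,0,0,0,0], "grip_force": 4}}

```text
t: 4.5
position: [0.475, 0.2156, 0.1676]
orientation: [1.176, 1.23, -1.175]
force: [1.1, 0.1, -0.8]
grip_width: 0.528
```

{"op": "arm_command", "data": {"increments": [0,0,0,0,0,0,0,0,0,0,0,0,0,0,0,0,0,0,0,0,0,0,0,0,0,0,0,0,0,0,0,0,0,0,0]}}

```text
t: 5.2
position: [0.475, 0.2156, 0.1674]
orientation: [1.175, 1.231, -1.175]
force: [0.0, -0.1, -0.0]
grip_width: 0.188
```

Run:
```python
from h import *
for c in('wrist','scene'):
    cv2.imwrite(f'pics/{c}2.png',r.grab_frame(c)[:,:,::-1])
s=r.sense();print(s['position'],s['grip_width']*94)
```

```text
[0.47496505 0.21560159 0.16740581] 17.666070404319104
```

View pics/wrist2.png

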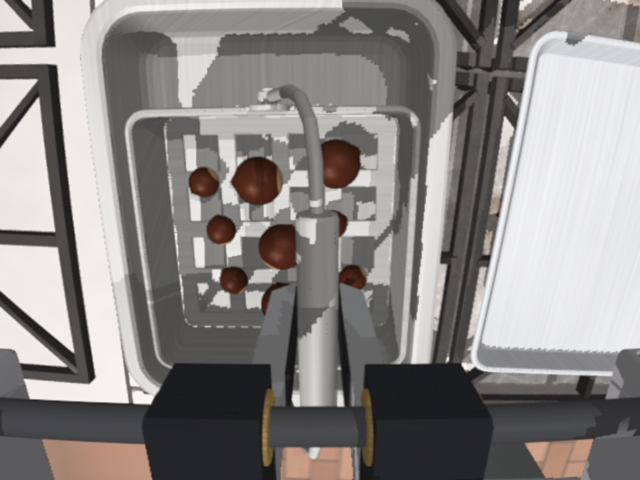

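View pics/scene2.png

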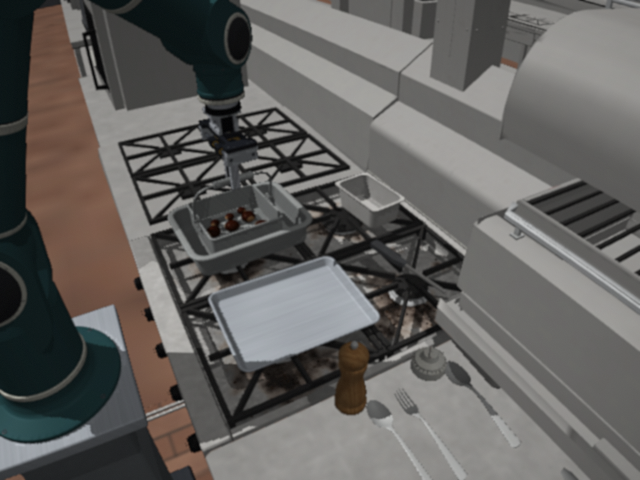

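{"op": "arm_command", "data": {"increments": [0,0,0.004,0.001,0,0,0,0.004,0.001,0,0,0,0.004,0.0008,0,0,0,0.005,0.0005,0,0,0,0.005,0.0003,0,0,0,0.0045,0.0001,0,0,0,0,0,0]}}

```text
t: 6.0
position: [0.4749, 0.243, 0.1711]
orientation: [1.175, 1.231, -1.175]
force: [-1.9, -0.2, 0.8]
grip_width: 0.191
```

{"op": "arm_command", "data": {"increments": [0,0,0,0,0,0,0,0,0,0,0,0,0,0,0,0,0,0,0,0], "grip_force": 50}}

```text
t: 6.4
position: [0.475, 0.2421, 0.1712]
orientation: [1.176, 1.231, -1.175]
force: [-2.5, 2.6, 0.5]
grip_width: 0.18
```

Run:
```python
from h import *
for c in('wrist','top'):
    cv2.imwrite(f'pics/{c}3.png',r.grab_frame(c)[:,:,::-1])
s=r.sense();print(s['position'],s['grip_width']*94,s['force'])
```

```text
[0.47495722 0.24208516 0.17113844] 16.36605275003746 [-1.88690688  2.03696067  0.12381163]
```

View pics/wrist3.png

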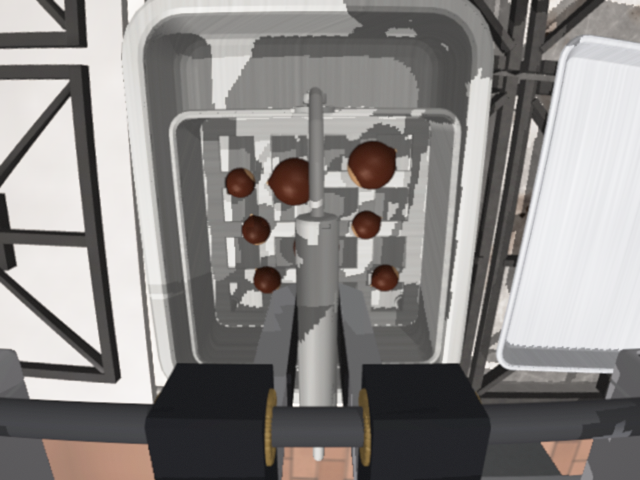

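{"op": "arm_command", "data": {"increments": [0,0,0,0.006,0,0,0,0,0.008,0,0,0,0,0.008,0,0,0,0,0.008,0,0,0.005,0.003,0,0,0,0.005,0.003,0,0,0,0,0,0,0,0,0,0,0,0]}}

```text
t: 7.3
position: [0.4848, 0.2482, 0.2006]
orientation: [1.175, 1.231, -1.176]
force: [-0.3, -0.4, -7.2]
grip_width: 0.178
```

Run:
```python
from h import *
for c in('wrist','scene'):
    cv2.imwrite(f'pics/{c}4.png',r.grab_frame(c)[:,:,::-1])
im=cv2.imread('pics/scene4.png');cv2.imwrite('pics/scene4z.png',cv2.resize(im[130:285,155:325],None,fx=3.8,fy=3.8,interpolation=2))
s=r.sense();print(s['position'],s['grip_width']*94,s['force'],s['torque'])
```

```text
[0.48465388 0.24807088 0.20076343] 16.836099431992597 [ 0.11397374  0.20012745 -7.5524154 ] [0.07007009 0.04603541 0.03109169]
```

View pics/wrist4.png

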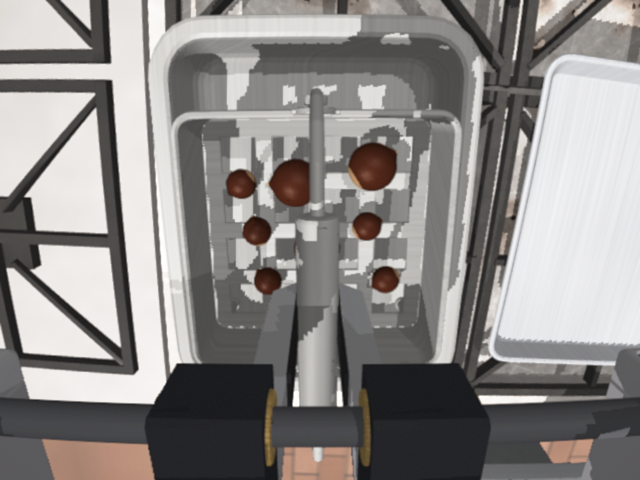

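View pics/scene4z.png

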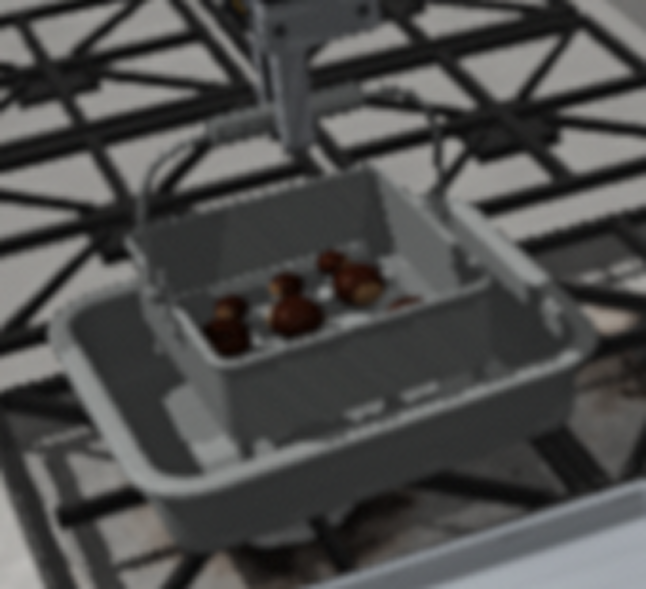

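{"op": "arm_command", "data": {"increments": [0,0.018,0,0,0,0,-0.018,0,0,0,0,-0.018,0,0,0,0,0.018,0,0,0,0,0.018,0,0,0,0,-0.018,0,0,0,0,-0.018,0,0,0,0,0.018,0,0,0]}}

```text
t: 8.2
position: [0.4819, 0.2488, 0.2014]
orientation: [1.172, 1.232, -1.174]
force: [-0.8, 0.3, -6.1]
grip_width: 0.175
```

```bash
cat > look.py <<'E'
from h import *
import sys
n=sys.argv[1]
cv2.imwrite(f'pics/wrist{n}.png',r.grab_frame('wrist')[:,:,::-1])
s=r.sense();print(s['t'],s['position'],s['grip_width']*94,s['force'],s['torque'])
E
python3 look.py 5
```

```text
8.25 [0.48625889 0.24769921 0.20129891] 16.222456363789064 [ 0.92516994 -3.46374486 -7.35265207] [-0.0907245   0.14589183 -0.00743904]
```

View pics/wrist5.png

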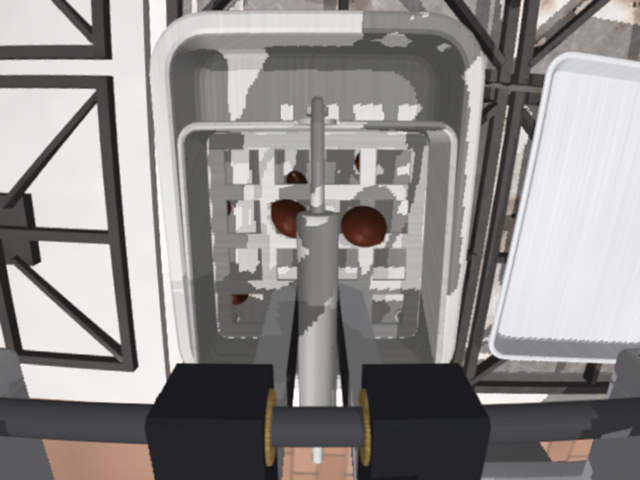

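Run:
```python
from h import *
im=r.grab_frame('top')[:,:,::-1];a=cv2.resize(im[215:385,120:290],(420,420),interpolation=2)
im=r.grab_frame('scene')[:,:,::-1];b=cv2.resize(im[150:270,180:300],(420,420),interpolation=2)
cv2.imwrite('pics/both6.png',np.hstack([b,a])[:,:800])
for c in('top','wrist','scene'):
  for n in('small_1','large_1'):print(c,n,[(d['pixel'],round(d['p'],2)) for d in r.tip_of(c,n)])
```

```text
top small_1 [([220.0, 275.8], 0.53), ([244.1, 304.3], 0.43)]
top large_1 [([201.3, 329.1], 0.66), ([184.8, 332.7], 0.61), ([183.8, 292.7], 0.41)]
wrist small_1 [([297.3, 180.1], 0.58), ([361.6, 163.7], 0.53), ([237.3, 292.8], 0.47), ([220.7, 207.7], 0.36)]
wrist large_1 [([360.9, 223.9], 0.71), ([238.5, 294.0], 0.61), ([291.4, 220.3], 0.56)]
scene small_1 [([188.7, 226.6], 0.62), ([228.7, 215.6], 0.61), ([240.0, 207.2], 0.46)]
scene large_1 [([237.3, 207.9], 0.54), ([241.7, 223.1], 0.48), ([217.1, 229.0], 0.44)]
```

View pics/both6.png

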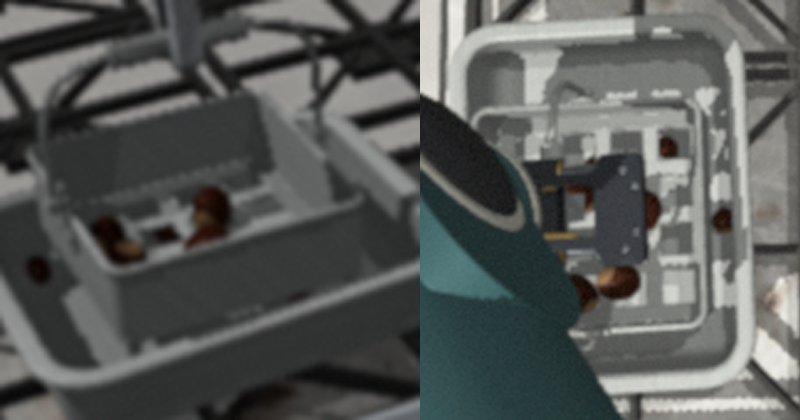

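Run:
```python
from h import *
for c,p in[('top',(220,275.8)),('top',(244.1,304.3)),('scene',(190,226.6)),('wrist',(297,180)),('wrist',(361,164)),('wrist',(237.5,296)),('wrist',(222,208)),('wrist',(229,208))]:
    print(c,p,onz(c,p,.011)[:2].round(3),'onbasket',onz(c,p,.075)[:2].round(3))
print('scene (228.7,215.6)',onz('scene',(228.7,215.6),.075),onz('scene',(228.7,215.6),.011))
```

```text
top (220, 275.8) [0.528 0.204] onbasket [0.528 0.192]
top (244.1, 304.3) [0.466 0.152] onbasket [0.469 0.143]
scene (190, 226.6) [0.38  0.343] onbasket [0.366 0.248]
wrist (297, 180) [0.513 0.268] onbasket [0.523 0.266]
wrist (361, 164) [0.53  0.211] onbasket [0.537 0.218]
wrist (237.5, 296) [0.395 0.324] onbasket [0.425 0.312]
wrist (222, 208) [0.484 0.337] onbasket [0.499 0.323]
wrist (229, 208) [0.484 0.331] onbasket [0.499 0.317]
scene (228.7,215.6) [0.46239716 0.24619575 0.075     ] [0.48655482 0.34134534 0.011     ]
```

Run:
```python
import cv2
a=cv2.imread('pics/wrist5.png');cv2.imwrite('pics/w5z.png',cv2.resize(a[110:350,170:470],(750,600),interpolation=2))
```

```text
(no output)
```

View pics/w5z.png

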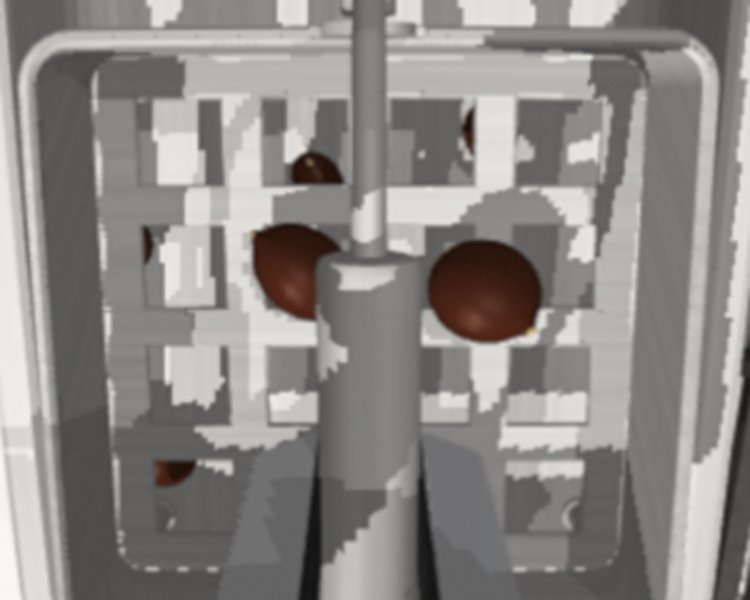

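{"op": "arm_command", "data": {"increments": [0,0,0,0.005,0,0,0,0,0.01,0,0,0,0,0.015,0,0,0,0,0.015,0,0,0,0,0.015,0,0,0,0,0.007,0,0,0,0,0,0]}}

```text
t: 9.35
position: [0.4854, 0.2483, 0.2694]
orientation: [1.177, 1.23, -1.174]
force: [0.2, -1.2, -8.2]
grip_width: 0.179
```

```bash
python3 look.py 7
python3 - <<'E'
from h import *
im=r.grab_frame('scene')[:,:,::-1];b=cv2.resize(im[110:280,150:320],(600,600),interpolation=2)
cv2.imwrite('pics/scene7.png',b)
E
```

```text
9.4 [0.48508053 0.24806059 0.26842819] 16.730872070295064 [-0.04780378 -0.44938434 -7.16267644] [-0.05640531 -0.09622748  0.05929086]
```

View pics/wrist7.png

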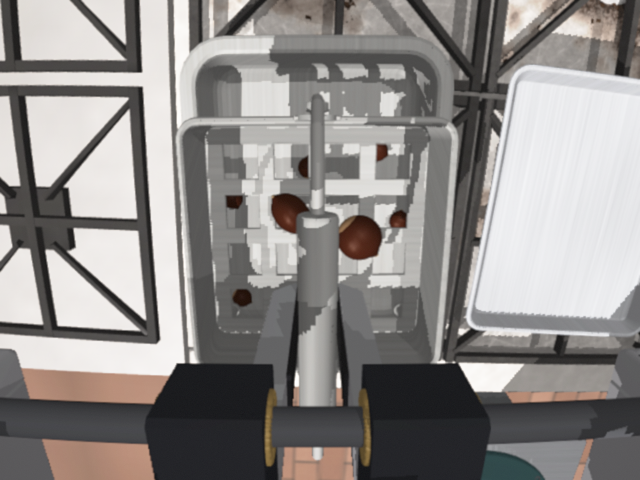

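View pics/scene7.png

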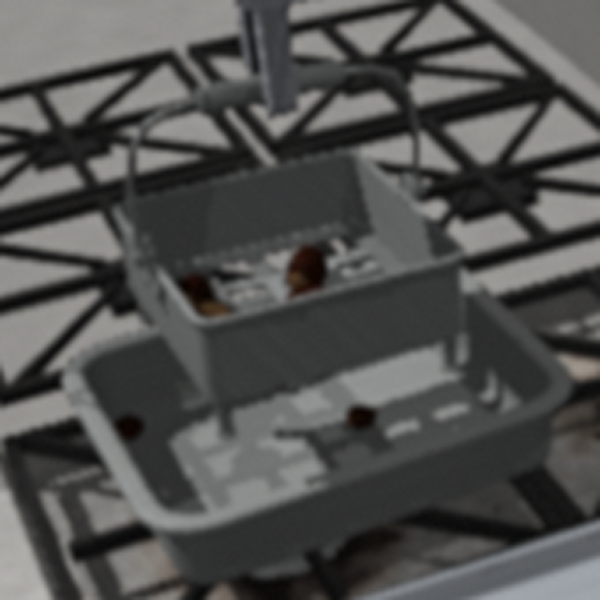

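{"op": "arm_command", "data": {"increments": [0,0,-0.005,0,0,0,0,-0.01,0,-0.01,0,0,-0.015,0,-0.01,0,0,-0.02,0,-0.01,0,0,-0.02,0,-0.01,0,0,-0.02,0,-0.01,0,0,-0.02,0,-0.01,0,0,-0.02,0,-0.01]}}

```text
t: 10.25
position: [0.4847, 0.1159, 0.268]
orientation: [1.228, 1.197, -1.229]
force: [0.8, 0.3, -7.1]
grip_width: 0.179
```

{"op": "arm_command", "data": {"increments": [0,0,-0.02,0,0,0,0,-0.02,0,0,0,0,-0.02,0,0,0,0,-0.02,0,0,0,0,-0.02,0,0,0,0,-0.02,0,0,0,0,-0.02,0,0,0,0,-0.015,0,0]}}

```text
t: 11.05
position: [0.4843, -0.0394, 0.268]
orientation: [1.229, 1.196, -1.229]
force: [0.6, 0.3, -6.9]
grip_width: 0.176
```

{"op": "arm_command", "data": {"increments": [0,0,-0.01,0,0,0,0,-0.006,0,0,0,0,-0.002,0,0,0,0,0,0,0,0,0,0,0,0,0,0,0,0,0,0,0,0,0,0]}}

```text
t: 11.75
position: [0.485, -0.0545, 0.2681]
orientation: [1.227, 1.198, -1.227]
force: [1.1, 0.1, -6.9]
grip_width: 0.177
```

```bash
python3 look.py 8
python3 - <<'E'
from h import *
im=r.grab_frame('scene')[:,:,::-1];cv2.imwrite('pics/scene8.png',im)
im=r.grab_frame('top')[:,:,::-1];cv2.imwrite('pics/top8.png',im)
E
```

```text
11.8 [ 0.48500125 -0.05461807  0.2681439 ] 16.47120699551916 [-0.75116373 -0.35570053 -6.43708959] [-0.02882683 -0.06778399 -0.01059061]
```

View pics/wrist8.png

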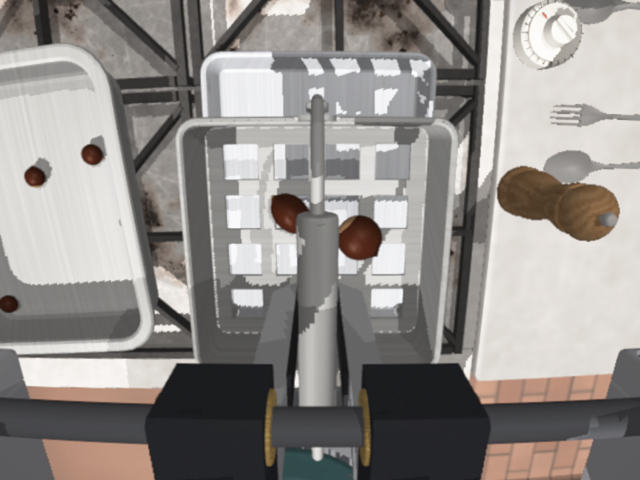

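View pics/scene8.png

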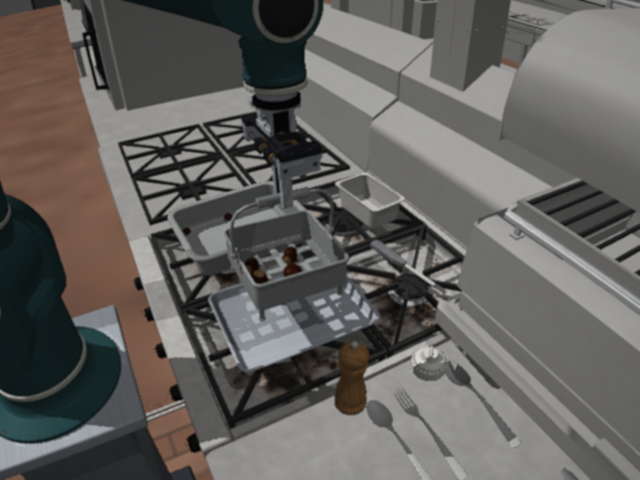

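View pics/top8.png

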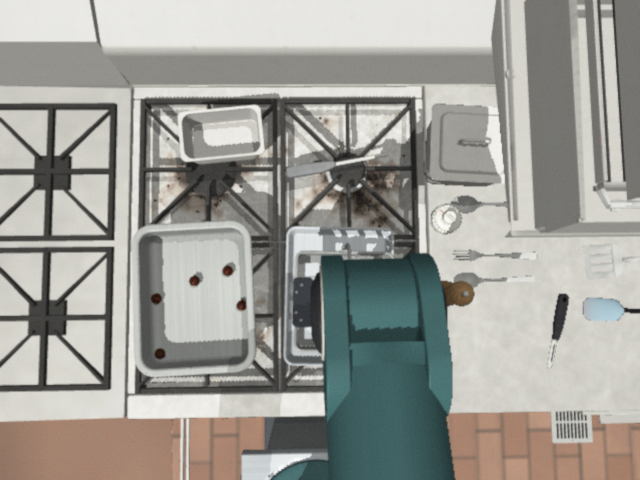

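{"op": "arm_command", "data": {"increments": [0,0,0,-0.006,0,0,0,0,-0.012,0,0,0,0,-0.015,0,0,0,0,-0.015,0,0,0,0,-0.015,0,0,0,0,-0.012,0,0,0,0,-0.008,0,0,0,0,-0.004,0]}}

```text
t: 12.7
position: [0.4847, -0.0549, 0.1802]
orientation: [1.227, 1.199, -1.227]
force: [-0.1, 0.7, -6.3]
grip_width: 0.179
```

{"op": "arm_command", "data": {"increments": [0,0,0,-0.003,0,0,0,0,-0.003,0,0,0,0,-0.003,0,0,0,0,0,0,0,0,0,0,0]}}

```text
t: 13.2
position: [0.4861, -0.0553, 0.1749]
orientation: [1.227, 1.194, -1.226]
force: [-16.0, -1.0, 36.1]
grip_width: 0.179
```

{"op": "arm_command", "data": {"increments": [0,0,0,0.003,0,0,0,0,0,0,0,0,0,0,0]}}

```text
t: 13.5
position: [0.4852, -0.055, 0.1756]
orientation: [1.227, 1.197, -1.227]
force: [-5.1, -0.1, 8.6]
grip_width: 0.18
```

```bash
python3 look.py 9
python3 - <<'E'
from h import *
im=r.grab_frame('scene')[:,:,::-1];cv2.imwrite('pics/scene9.png',cv2.resize(im[190:370,200:400],(666,600),interpolation=2))
E
```

```text
13.55 [ 0.48517434 -0.05492213  0.17561324] 16.882501501637517 [-5.95939946  0.20284727  8.77118944] [-0.01343964  1.14855403 -0.05300296]
```

View pics/wrist9.png

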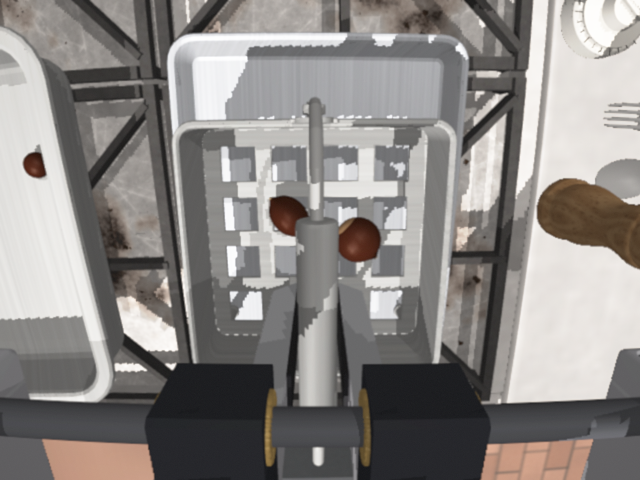

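View pics/scene9.png

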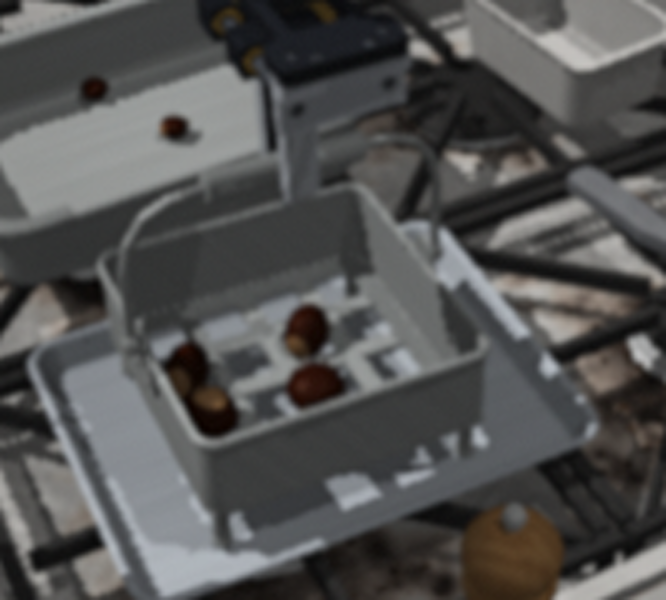

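{"op": "arm_command", "data": {"increments": [0,0,0,0,0,0,0,0,0,0,0,0,0,0,0], "grip_force": 10}}

```text
t: 13.9
position: [0.4849, -0.0549, 0.1748]
orientation: [1.227, 1.198, -1.227]
force: [-0.6, 0.6, -6.0]
grip_width: 0.189
```

{"op": "arm_command", "data": {"increments": [0,0,0,0,0,0,0,0,0,0,0,0,0,0,0,0,0,0,0,0], "grip_force": 3}}

```text
t: 14.3
position: [0.485, -0.0549, 0.1752]
orientation: [1.227, 1.198, -1.227]
force: [1.4, -0.5, -4.1]
grip_width: 0.193
```

{"op": "arm_command", "data": {"increments": [0,0,0,-0.0015,0,0,0,0,-0.0015,0,0,0,0,0,0,0,0,0,0,0]}}

```text
t: 14.7
position: [0.4852, -0.0549, 0.1723]
orientation: [1.227, 1.197, -1.227]
force: [2.0, -0.0, 3.1]
grip_width: 0.191
```

{"op": "arm_command", "data": {"increments": [0.3,0,0,0,0,0.4,0,0,0,0,0.5,0,0,0,0,0.6,0,0,0,0,0.6,0,0,0,0,0.6,0,0,0,0,0.6,0,0,0,0,0.6,0,0,0,0]}}

```text
t: 15.5
position: [0.485, -0.0549, 0.1721]
orientation: [1.227, 1.198, -1.227]
force: [-1.2, 0.6, -0.4]
grip_width: 0.6
```

```bash
python3 look.py 10
python3 - <<'E'
from h import *
im=r.grab_frame('scene')[:,:,::-1];cv2.imwrite('pics/scene10.png',cv2.resize(im[190:370,200:400],(666,600),interpolation=2))
E
```

```text
15.55 [ 0.4849673  -0.05489046  0.17212185] 56.12869343570673 [ 0.094592   -0.85119079 -0.15302337] [ 0.02845528  0.01731818 -0.02494544]
```

View pics/wrist10.png

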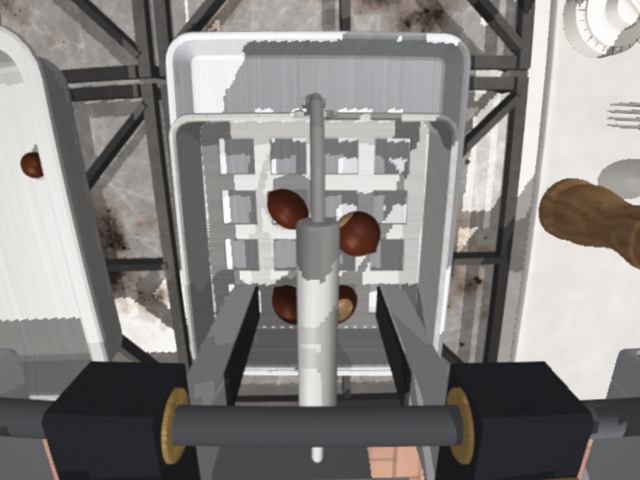

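View pics/scene10.png

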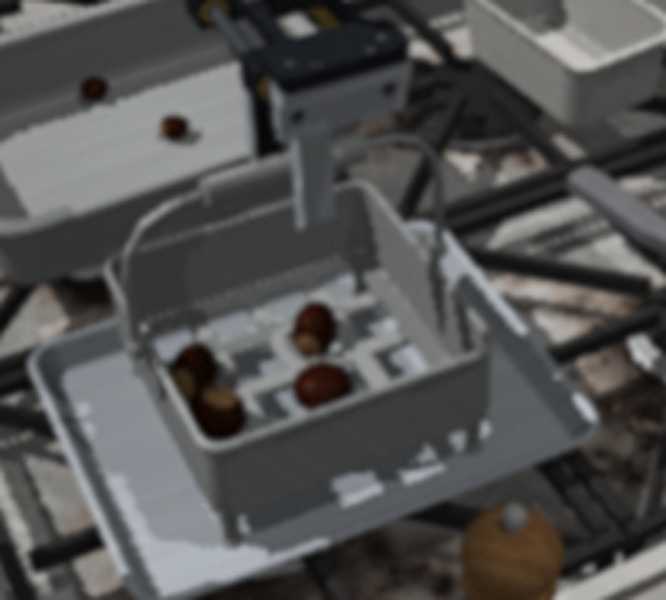

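{"op": "arm_command", "data": {"increments": [0.7,0,0,0.01,0,0.7,0,0,0.02,0,0.7,0,0,0.03,0,0.7,0,0,0.03,0,0.7,0,0,0.03,0,0.7,0,0.03,0,0,0.7,0,0.04,0,0,0.7,0,0.04,0,0]}}

```text
t: 16.4
position: [0.4848, 0.0563, 0.2932]
orientation: [1.228, 1.196, -1.227]
force: [0.9, 0.2, 0.2]
grip_width: 0.7
```

{"op": "arm_command", "data": {"increments": [0.7,0,0.04,0,0,0.7,0,0.04,0,0,0.7,0,0.04,0,0,0.7,0,0.04,0,0,0.7,0,0.03,0,0,0.7,0,0,0,0]}}

```text
t: 17.0
position: [0.4838, 0.2492, 0.2928]
orientation: [1.224, 1.202, -1.223]
force: [-0.3, -0.3, -0.2]
grip_width: 0.7
```

Run:
```python
from ov import *
for c in('scene','top'):cv2.imwrite(f'pics/{c}11.png',r.grab_frame(c)[:,:,::-1])
a=cv2.imread('pics/top11.png');cv2.imwrite('pics/top11z.png',cv2.resize(a[205:385,260:440],(600,600),interpolation=2))
s=r.sense();print(s['t'],s['position'])
```

```text
17.1 [0.48480934 0.24541649 0.2925211 ]
```

View pics/top11z.png

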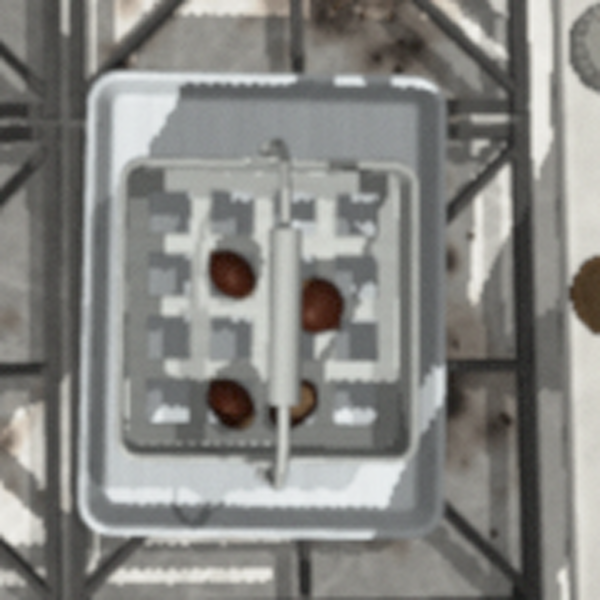

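View pics/scene11.png

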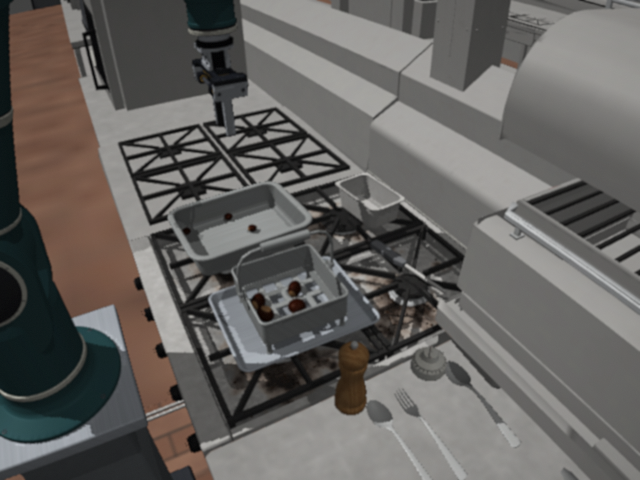

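Run:
```python
from ov import *
o=np.array([(125,158),(418,162),(413,458),(120,453)])/600*180+[260,205]
P=rect(.178,.178,.09)[:4]
s=least_squares(lambda q:(proj('top',place(P,q[0],q[1],.002,q[2]))-o).ravel(),[.48,-.05,0]);print(s.x.round(4),s.fun.round(1))
```

```text
[ 0.4815 -0.0534 -0.0315] [ 0.1 -0.3 -0.3  0.2  0.5  0.  -0.3  0.1]
```

The basket is centred on the tray to within about 2 mm and stands level. I'm handing the job in.

Run:
```python
from plant import r
print(r.sense()['force']);r.job_done()
```

```text
[-0.18554637 -0.46608732 -0.27512589]
the job is handed in; nothing more can be done
```

The job is handed in at about 17 s of the 58 s allowed. I swung the bail upright, gripped it at 50 N and lifted the basket about 30 mm. Two full 36 mm shakes along x dropped all five small chestnuts. I then carried the basket to the tray, set it down and released it gently.

What the last checks showed:
- **Small chestnuts:** the last clear top view of the pan, taken before I set the basket down, showed all five in it.
- **Basket:** it looks level, with its centre within about 2 mm of the tray's centre and its turn within 0.01 rad, and the four large chestnuts are inside.
- **Robot:** it is clear of everything, with a contact force near zero.
- **Gas lighter and pepper mill:** both look unmoved in the pictures, but I did not measure them.

Three things disagreed or were off:
- **Scene camera:** it disagreed with the top camera by about 2 px, roughly 3 mm.
- **Set-down:** the basket touched down about 3 mm earlier than expected, at one end first. The force peaked at about 36 N vertical and 16 N sideways, so I backed off before releasing.
- **Final scene picture:** it shows only three of the small chestnuts plainly.

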